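# Gauge a stone strip to the flip stop on a mitre sled

### The job

Set up the stone strip for an angled cut on the mitre sled: swing the fence round to its second notch and flip the stop down, then push the strip flat against the fence and along it until its end bears on the stop, gently enough that the stop's clamp does not slip. Then flip the stop back up out of the saw's way, leaving the strip where it was gauged, and leave the caliper, the jar and the marker beside the sled alone.

Things in the scene. Friction and masses are not known exactly. Their poses are not given: they have to be found in the camera images.
- sled: Mitre sled: a low fixed aluminium plate, 350 mm across and 215 to 300 mm deep, its top 22 mm above the mat, at a different place and yaw each time. The saw kerf is a thin dark line along its x. Origin on the mat under the fence pivot, x away from the robot, y to the left. The strip's area is in front of the pivot.
- fence_pivot (a point): Fence pivot, in the plane of the fence's face and of the plate's top; turns with the fence: y along the face (left), x into the fence, z up. The fence is 20 mm thick (x 0 to 20), 42 mm high, from y = +80 to -224 mm, with a 24 mm saw gap at the pivot under a strap (top z = 53). The strip lies on the -x side.
- fence (a joint): Swing of the fence, rad: 0 in the first notch (start), 0.524 (30 degrees) in the second, its right-hand end then farther from the robot. A sprung plunger holds it in each notch; at the knob about 10 N are needed to leave the first notch, and from half way on the spring pulls it into the second. End stop at 0.62.
- fence_knob (a point): Centre of the black knob on top of the fence's right-hand end: 24 mm across, 20 mm high (z = 42 to 62 mm above the plate), 215 mm from the pivot. Fixed to the fence; push it away from the robot with a fingertip to swing the fence. Axes as fence_pivot.
- stop_line (a point): Gauging line of the stop, in the fence's face plane at the height of the plate's top: the left side of the leaf, where the strip's end must bear, coming from +y. Axes as fence_pivot. Stays there when the leaf is up. The carriage straddles the fence 19 to 47 mm to its -y side, 66 mm high. Set 85 to 105 mm to the right of the pivot, differs each time.
- flip_stop (a joint): Flip angle of the stop, rad: 0 leaf down, hanging in front of the fence; 1.396 fully up, leaf nearly level and pointing at the robot (start). It turns on a shaft along y at x = -10, z = +52 mm from stop_line. A weighted throw-over lever on the shaft holds it at either end and, once past upright, carries it on by itself.
- stop_leaf: The stop's leaf, an aluminium bar 16 mm wide along the fence and 12 mm thick, reaching 49 mm from the shaft (origin, on the gauging line); when down it fills x = -16 to -4 mm in front of the fence face, its foot 3 mm above the plate.
- lever_ball (a point): Centre of the 24 mm steel ball on the stop's lever, 58 mm to the right of the gauging line, 42 mm from the shaft. Leans 40 degrees away from the robot with the leaf up, 40 degrees toward it with the leaf down; 84 mm above the plate at both ends, 94 mm upright. A level push with a fingertip beside it, under 2 N, throws it over.
- stop_slip (a joint): Slip of the stop's carriage along the fence from its setting, m: 0 at the start, negative away from the strip. Its clamp gives at about 18 N.
- strip_center (a point): Centre of the loose sawn stone strip: 28 mm wide (x), 150 mm long (y), 20 mm high (z), 150 to 310 g, flat on the plate on the robot's side of the fence, left of the stop; 10 mm above the plate. Gauged, it is 14 mm from the fence face and 75 mm from the stop line.
- strip: The same stone strip; origin at the centre of its underside.
- caliper: Steel vernier caliper, 67 x 244 x 7 mm, lying on the mat to the right of the sled; leave it. Origin at its underside.
- jar: Small jar with white cap, 30 mm across, 42 mm high, to the left of the sled; leave it. Origin at its underside.
- marker: Black marker pen, 137 mm long, 15 mm thick, lying on the mat to the left of the sled; leave it. Origin at its underside.

How it is judged:
On the way, in this order (a step that is already met when the one before it is completed fails the run):
1. the fence is in its second notch and the stop is flipped down (value of joint fence between 0.4936 and 0.5536 rad and value of joint flip_stop below 0.05 rad), for 0.2 s.
2. the strip lies flat along the fence with its end bearing on the stop, which is down (all of step 1 and y of strip_center in the frame of stop_line between 0.0725 and 0.0775 m and x of strip_center in the frame of fence_pivot between -0.0165 and -0.0115 m and angle between the y axis of strip_center and the y axis of fence_pivot, either way round below 0.025 rad and contact force between strip and stop_leaf above 1 N), for 0.1 s.
At the end, for the whole second after the job is handed in: The fence is in its second notch (0.524 rad, within 0.03); the stop is flipped up (above 1.28 rad); the strip lies still and flat on the plate, its side against the fence face (within 2.5 mm and 0.025 rad) and its end at the stop's gauging line (within 2.5 mm) (value of joint fence between 0.4936 and 0.5536 rad and y of strip_center in the frame of stop_line between 0.0725 and 0.0775 m and x of strip_center in the frame of fence_pivot between -0.0165 and -0.0115 m and angle between the y axis of strip_center and the y axis of fence_pivot, either way round below 0.025 rad and value of joint flip_stop above 1.28 rad and angle between strip_center's own z axis and vertical below 0.05 rad and linear speed of strip below 0.01 m/s and velocity of joint flip_stop below 0.1 rad/s); the robot touches nothing.
It fails at once if the stop's clamp is knocked off its setting by more than 2.5 mm (value of joint stop_slip below -0.0025 m or value of joint stop_slip above 0.0025 m).
It fails at once if the caliper is disturbed (moved more than 15 mm) (distance of caliper from where it was at the start of the episode above 0.015 m).
It fails at once if the jar is disturbed (moved more than 15 mm) (distance of jar from where it was at the start of the episode above 0.015 m).
It fails at once if the marker is disturbed (moved more than 15 mm) (distance of marker from where it was at the start of the episode above 0.015 m).
It also fails if it takes over 72 s, if anything falls off the work surface, if the arm or the gripper's body presses on something with over 40 N, if the wrist force passes 120 N, or if a joint passes its speed limit or range.

### The arm

A 7-joint arm with a two-finger parallel gripper is mounted at the origin on a cart in front of the work surface, level with it; the furniture and walls round the work are solid. World frame = base frame: x ahead of the robot, y to its left, z up, the work surface at z = 0. Lengths are in m, angles in rad, forces in N, time in s.
With the tool pointing down it reaches from about 0.35 to 0.9 m from the base axis. Payload 7.2 kg.
Tool frame: the origin (TCP) lies at the very end of the fingers, on their centre line; the grasp point (between the pads) lies 19 mm behind it; y points along the fingers, z is the direction in which the jaws open and shut, and the axes are right-handed (so a half turn about y gives the same grasp; the last joint's range is limited). The gripper opens to 88 mm and grips with 3 to 60 N. Pads are 20 mm wide; open, the fingers measure 115 mm over their backs; the gripper's body (75 mm by 178 mm) begins 61 mm behind the grasp point.
Start: joints at [1.102, 0.411, -0.013, 1.596, 0.006, 1.134, -0.082], TCP at [0.244, -0.575, 0.223] pointing down, gripper open.
Joint ranges: [-2.95, 2.95], [-0.29, 1.99], [-1.47, 1.44], [0.14, 2.54], [-1.03, 4.17], [0.13, 1.85], [-2.86, 2.86]. Speed limits (rad/s): [2.39, 2.39, 3.01, 3.01, 3.14, 3.14, 3.14].

### API

Orientations are given as a unit quaternion [x, y, z, w].
In Python, from cell import robot gives the robot as it stands.
- The arm moves only by the shell command python3 -m inch 'ROWS' [OPENING] [FORCE]. ROWS is JSON, a list of rows, each a list of 2 entries, a list of its own where there are three numbers: the shift along the tool's x, y, z scaled (see below), then the turn, a rotation vector about the tool's x, y, z scaled (see below). A call has 1 to 8 rows; each row shifts and turns the commanded pose from where the row before left it, along the tool's axes as they then stand; what a row does not reach is not made up. The controller multiplies each number of a shift by 0.15 m and each number of a turn by 90 degrees. A row lasts 1/8 s, in which the tool goes at most 62.5 mm and 10.7 degrees, less where a joint would pass 70% of its speed; a pose out of reach is approached as far as the arm can. A call with a number of a shift or a turn outside -1 to 1 is refused whole. A call with a gripper value outside its range is refused whole. OPENING is the opening, from 0 (shut) to 1 (fully open), set as the call begins (- or left out, the last holds). The fingers move at their own pace and stop on an object; FORCE is the grip in N (left out, the last holds). Time passes only in rows, so rows that do not move let the fingers close. It gives the time, the measured TCP pose, the force and the opening at its end, in the units of the state.
- robot.get_obs(): the state, without advancing time (a new reading comes with each control period).
- robot.camera(name): name is "scene" or "top" or "wrist"; returns the picture (480x640x3 uint8, red, green, blue); there is no depth.
- robot.camera_model(name): a dict with "intrinsics" (3x3 intrinsics, pixels), "rvec" (rotation vector, rad) and "tvec" (3), from world to camera coordinates, as OpenCV has them; the wrist camera has in their place "hand_eye" (4x4, takes a point from camera to tool coordinates, whose origin is the TCP and whose axes are the tool frame's). Camera axes: x right, y down, z forward; pixel columns grow to the right and rows downward; lengths in m; the calibration is good to about 2 mm. A picture is of the moment at which its call begins: read the wrist's pose just before it. camera_model takes no time and is no camera call.
- robot.sign_off(): hands the job in, once; it reports no verdict.
Trained networks look in the newest picture that a camera, given by its name, has taken for a name from the list of things; names that differ only in an ending like _2 or _b are one class to them, and where a whole thing is asked for, a point or a joint stands for the part that bears it (a point fixed in the world has none). Each returns a list of dicts, best first, with "confidence" (0 to 1); they miss things now and then, are a little off and sometimes report something else, mostly with a low value. They report only what shows in the picture. A call takes as long as a camera call.
- robot.boxes_of(camera, query): "extent" ([left, top, right, bottom] in pixels, round what is visible of it).
- robot.masks_of(camera, query): "mask" (480x640 bool, what is visible of it) and "extent" ([left, top, right, bottom] in pixels, round what is visible of it).
- robot.tip_of(camera, query): "xy" ([column, row] in pixels: a listed point, or the origin of a listed thing).
The state is a dict: "time_s": time; "joints": joint angles; "joint_vel": joint speeds; "joint_efforts": joint torques, N m; "tool_pos": TCP position; "tcp_rot": TCP orientation; "contact_force": force on the tool from outside, world axes, zero at the start; "wrist_torque": the same for the moment, N m; "finger_gap": finger opening in m.
Only numpy, scipy, OpenCV 4.12 (cv2) and the standard library are available. Lean on these libraries where they do the work, as an engineer would, in place of code of your own. Each camera call takes 0.05 s, during which the arm holds its last target. There are 200 camera calls.

## Working session

There is one attempt and no reset: what is moved stays moved. The work goes in short steps, Python scripts to look and compute and a shell command to move; the robot and the scene stay as the last step left them, time stands still between calls to the robot, and variables do not carry over. Pictures are saved under pics/ and viewed, about 8 in all and at most 12, crops included, and the job is handed in when it is done.

```bash
mkdir -p pics; ls
cat > h.py <<'E'
import numpy as np, cv2
from scipy.spatial.transform import Rotation as R
from cell import robot
def cam(name):
    o=robot.get_obs(); m=robot.camera_model(name); K=np.array(m["intrinsics"],float)
    if "hand_eye" in m:
        T=np.eye(4); T[:3,:3]=R.from_quat(o["tcp_rot"]).as_matrix(); T[:3,3]=o["tool_pos"]
        W=T@np.array(m["hand_eye"]); return K,W[:3,:3],W[:3,3]
    Rc=cv2.Rodrigues(np.array(m["rvec"],float))[0]; return K,Rc.T,-Rc.T@np.array(m["tvec"],float).ravel()
def ray(c,px,z):
    K,Rw,p=c; d=Rw@np.linalg.solve(K,[px[0],px[1],1.]); return p+d*(z-p[2])/d[2]
def proj(c,P):
    K,Rw,p=c; q=K@(Rw.T@(np.asarray(P,float)-p)); return q[:2]/q[2]
def shot(name,fn):
    c=cam(name); im=robot.camera(name); cv2.imwrite("pics/"+fn,im[:,:,::-1]); return c,im
E
python3 - <<'E'
from h import *
Z=dict(fence_pivot=.022,fence_knob=.074,stop_line=.022,lever_ball=.106,strip_center=.032)
o=robot.get_obs(); print(o["time_s"],o["tool_pos"],R.from_quat(o["tcp_rot"]).as_matrix().round(3).tolist())
for n in("top","scene"):
    c,im=shot(n,n+"0.png"); print(n,c[2].round(3))
    for q in Z:
        r=robot.tip_of(n,q)
        print(q,[(round(a["confidence"],2),np.round(a["xy"],1).tolist(),ray(c,a["xy"],Z[q]).round(4).tolist()) for a in r[:2]])
print(robot.get_obs()["time_s"])
E
```

```text
pics
0.0 [ 0.24362653 -0.57502083  0.22179785] [[-0.921, -0.001, 0.39], [-0.39, 0.001, -0.921], [0.0, -1.0, -0.002]]
top [ 2.460e-01 -1.000e-03  1.584e+00]
fence_pivot [(0.59, [306.3, 220.8], [0.5457, 0.0296, 0.022])]
fence_knob [(0.79, [382.8, 218.4], [0.5428, -0.1785, 0.074])]
stop_line []
lever_ball [(0.55, [366.6, 213.5], [0.5496, -0.1319, 0.106])]
strip_center [(0.6, [295.6, 242.2], [0.4836, 0.0585, 0.032])]
scene [-0.052  0.763  0.801]
fence_pivot [(0.57, [296.5, 276.3], [0.5387, 0.0327, 0.022])]
fence_knob [(0.77, [348.6, 212.9], [0.5349, -0.1818, 0.074]), (0.61, [313.5, 291.3], [0.4421, 0.1011, 0.074])]
stop_line []
lever_ball [(0.73, [328.8, 208.2], [0.5597, -0.1326, 0.106])]
strip_center [(0.82, [309.3, 287.9], [0.4846, 0.0587, 0.032]), (0.51, [324.1, 235.8], [0.5656, -0.1182, 0.032])]
0.6
```

Run:
```python
import cv2
a=cv2.imread('pics/top0.png')[130:330,200:460]; b=cv2.imread('pics/scene0.png')[130:390,170:500]
a=cv2.resize(a,(780,600),interpolation=2); cv2.imwrite('pics/ta.png',a); cv2.imwrite('pics/sa.png',cv2.resize(b,(760,599),interpolation=2))
```

```text
(no output)
```

View pics/ta.png

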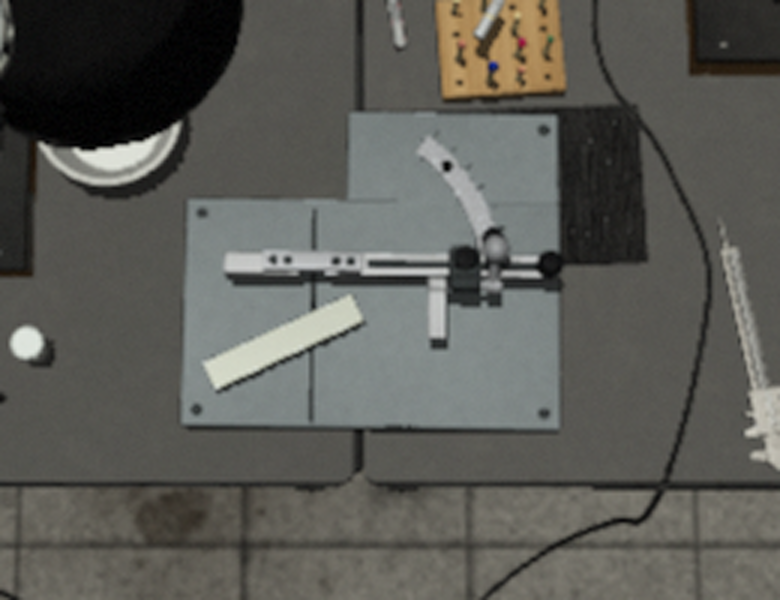

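View pics/sa.png

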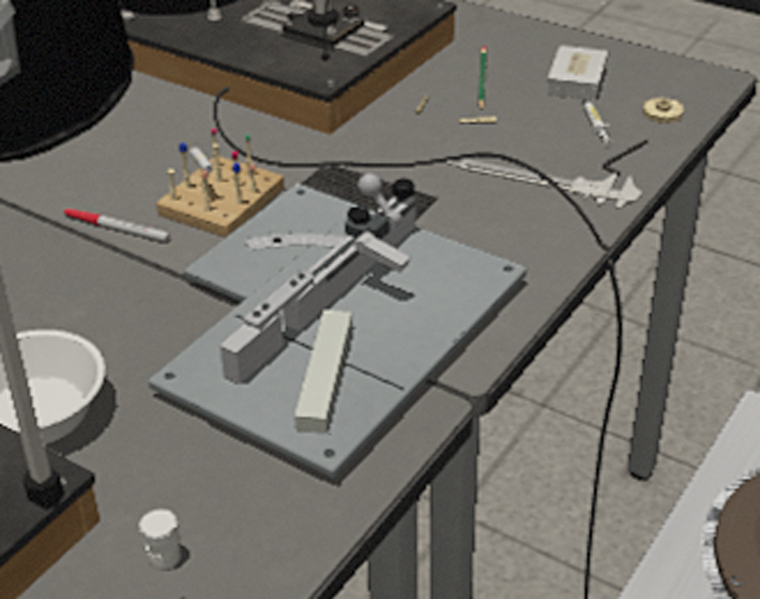

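```bash
cat >> h.py <<'E'
def plan(p,yawdeg=-150.75):
    """total shift (units of 0.15 m) in the tool axes after turning tool x to yaw; turn in units about tool y"""
    o=robot.get_obs(); M=R.from_quat(o["tcp_rot"]).as_matrix(); y0=np.degrees(np.arctan2(M[1,0],M[0,0]))
    a=np.radians(yawdeg); N=np.array([[np.cos(a),0,-np.sin(a)],[np.sin(a),0,np.cos(a)],[0,-1,0]])
    t=R.from_matrix(M.T@N).as_rotvec(degrees=True)/90
    d=np.asarray(p)-o["tool_pos"]; s=N.T@d/.15
    print("shift",s.round(3).tolist(),"turn",t.round(3).tolist(),"yaw",y0.round(2),"rows",np.ceil(np.linalg.norm(d)/.0625),"t",o["time_s"],"F",np.round(o["contact_force"],1).tolist())
E
python3 - <<'E'
from h import *
print(np.round(robot.camera_model("wrist")["hand_eye"],3).tolist()); plan([.40,-.1,.27])
E
```

```text
[[-0.0, 0.961, 0.278, -0.076], [0.0, -0.278, 0.961, -0.161], [1.0, 0.0, -0.0, 0.001], [0.0, 0.0, 0.0, 1.0]]
shift [-2.457, -0.316, -2.257] turn [0.0, -0.07, 0.0] yaw -157.03 rows 9.0 t 0.6 F [-0.7, -0.5, -0.2]
```

```bash
python3 -m inch '[[[0,-0.1,0],[0,-0.07,0]],[[-0.264,-0.02,-0.18],[0,0,0]],[[-0.264,-0.02,-0.18],[0,0,0]],[[-0.264,-0.02,-0.18],[0,0,0]],[[-0.264,-0.02,-0.18],[0,0,0]],[[-0.264,-0.02,-0.18],[0,0,0]],[[-0.264,-0.02,-0.18],[0,0,0]],[[-0.264,-0.02,-0.18],[0,0,0]]]' 0
python3 -m inch '[[[-0.264,-0.02,-0.18],[0,0,0]],[[-0.264,-0.02,-0.18],[0,0,0]],[[-0.264,-0.02,-0.18],[0,0,0]],[[-0.264,-0.02,-0.18],[0,0,0]],[[-0.264,-0.02,-0.18],[0,0,0]],[[0,0,0],[0,0,0]]]'
python3 - <<'E'
from h import *
plan([.5,-.06,.27])
Z=dict(fence_pivot=.022,fence_knob=.074,stop_line=.022,lever_ball=.106,strip_center=.032)
c,im=shot("wrist","w0.png")
for q in Z:
    r=robot.tip_of("wrist",q)
    print(q,[(round(a["confidence"],2),np.round(a["xy"],1).tolist(),ray(c,a["xy"],Z[q]).round(4).tolist()) for a in r[:2]])
E
```

```text
time_s: 1.6
tool_pos: [0.3939, -0.2737, 0.259]
tcp_rot: [0.178, -0.684, 0.684, -0.179]
contact_force: [1.2, -0.4, -0.4]
finger_gap: 0.0114
time_s: 2.35
tool_pos: [0.5012, -0.0565, 0.274]
tcp_rot: [-0.18, 0.684, -0.683, 0.181]
contact_force: [-0.4, -1.5, 0.3]
finger_gap: 0.0006
shift [0.018, 0.027, 0.016] turn [0.0, 0.004, -0.001] yaw -150.37 rows 1.0 t 2.35 F [-0.4, -1.5, 0.3]
fence_pivot [(0.43, [551.6, 336.0], [0.4905, -0.3629, 0.022])]
fence_knob [(0.97, [459.7, 231.2], [0.543, -0.1808, 0.074])]
stop_line []
lever_ball [(0.8, [424.2, 198.2], [0.5537, -0.1258, 0.106])]
strip_center [(0.7, [198.6, 157.9], [0.4761, 0.0608, 0.032])]
```

View pics/w0.png

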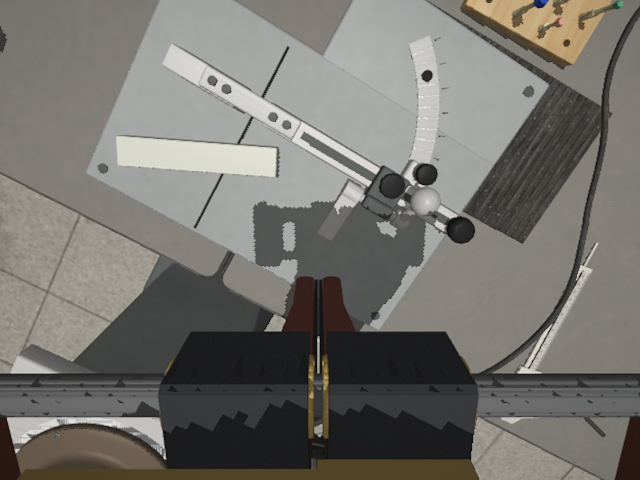

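Run:
```python
from h import *
c=cam("wrist")
L=ray(c,(166.5,54),.064);K=ray(c,(459.7,231.2),.074)
k1=ray(c,(288,47),.022);k2=ray(c,(195,227),.022)
B=ray(c,(425,200),.106); lf=ray(c,(349,180),.076)
print("kerf",k1,k2,np.arctan2(*(k1-k2)[[1,0]]))
v=(L-K)[:2]; print("L",L,"K",K,"len",np.linalg.norm(v)); y=v/np.linalg.norm(v); x=np.array([y[1],-y[0]])
print("yaw",np.arctan2(-y[0],y[1])); P=K[:2]+.215*y-.010*x; print("pivot",P)
for n,q in(("ball",B),("leaf",lf)): print(n,q,"in fence",x@(q[:2]-P),y@(q[:2]-P))
for px in((118,136),(277,149),(276,176),(118,166)): print(ray(c,px,.042))
c2=cam("top")
```

```text
kerf [0.6046183  0.02729511 0.022     ] [0.40705269 0.03080285 0.022     ] -0.01775298242825941
L [0.54702502 0.10714325 0.064     ] K [ 0.54002717 -0.18689496  0.074     ] len 0.2941214715871207
yaw -0.023794636230761588
pivot [0.53514536 0.0282821 ]
ball [ 0.550291   -0.13326668  0.106     ] in fence 0.018984978230856295 -0.16114270502460262
leaf [ 0.53152252 -0.07576872  0.076     ] in fence -0.0011461991189643628 -0.10410756710798061
[0.45955562 0.12622599 0.042     ]
[ 0.52059191 -0.007369    0.042     ]
[ 0.49784756 -0.01818335  0.042     ]
[0.43374321 0.11604743 0.042     ]
```

Run:
```python
from h import *
print(robot.get_obs()["tool_pos"]);plan([.504,-.2015,.072],-150.8)
```

```text
[ 0.49958123 -0.06197225  0.27361152]
shift [0.428, 1.344, 0.826] turn [-0.0, -0.001, 0.0] yaw -150.87 rows 4.0 t 2.65 F [1.4, 0.1, -0.4]
```

```bash
python3 -m inch '[[[0.107,0.05,0.206],[0,0,0]],[[0.107,0.05,0.206],[0,0,0]],[[0.107,0.05,0.206],[0,0,0]],[[0.107,0.05,0.206],[0,0,0]],[[0,0.286,0],[0,0,0]],[[0,0.286,0],[0,0,0]],[[0,0.286,0],[0,0,0]],[[0,0.286,0],[0,0,0]]]' 0
python3 -m inch '[[[0,0,0],[0,0,0]],[[0,0,0],[0,0,0]],[[0,0,0],[0,0,0]]]'
python3 - <<'E'
from h import *
plan([.506,-.2015,.072],-150.8)
c,im=shot("wrist","w1.png")
cv2.imwrite("pics/w1.png",im[:,:,::-1])
print([(round(a["confidence"],2),a["xy"],ray(c,a["xy"],.074)) for a in robot.tip_of("wrist","fence_knob")])
E
```

```text
time_s: 3.65
tool_pos: [0.5039, -0.201, 0.0709]
tcp_rot: [0.178, -0.684, 0.685, -0.178]
contact_force: [-0.0, -0.5, 0.3]
finger_gap: 0.0007
time_s: 4.03
tool_pos: [0.5056, -0.2004, 0.0741]
tcp_rot: [0.178, -0.683, 0.685, -0.179]
contact_force: [0.1, -0.5, 0.5]
finger_gap: 0.0005
shift [0.001, 0.014, 0.008] turn [-0.002, 0.0, -0.001] yaw -150.76 rows 1.0 t 4.025 F [0.1, -0.5, 0.5]
[(0.64, [319.1, 199.3], array([ 0.54405453, -0.18007995,  0.074     ]))]
```

View pics/w1.png

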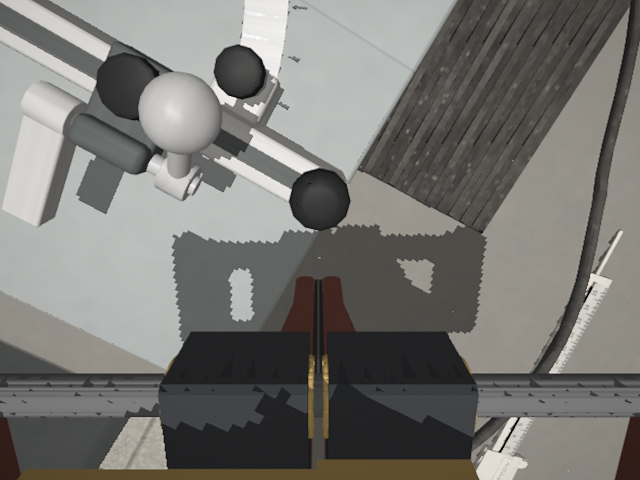

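```bash
python3 -m inch '[[[-0.07,0.01,0],[0,0,0]],[[-0.07,0,0],[0,0,0]],[[-0.083,0,0.04],[0,0,0]],[[-0.083,0,0.04],[0,0,0]],[[-0.092,0,0.025],[0,0,0]],[[-0.092,0,0.025],[0,0,0]],[[-0.093,0,0.015],[0,0,0]],[[-0.093,0,0.015],[0,0,0]]]' 0
python3 -m inch '[[[-0.09,0,0.0],[0,0,0]],[[-0.09,0,0],[0,0,0]],[[0,0,0],[0,0,0]],[[0,0,0],[0,0,0]]]'
python3 - <<'E'
from h import *
plan([.506,-.2015,.072],-150.8)
for n in ("wrist","top"):
  c,im=shot(n,n+"2.png")
  print([(round(a["confidence"],2),a["xy"],ray(c,a["xy"],.074)) for a in robot.tip_of(n,"fence_knob")])
E
```

```text
time_s: 5.12
tool_pos: [0.6008, -0.178, 0.0689]
tcp_rot: [0.18, -0.683, 0.686, -0.173]
contact_force: [-6.0, -11.1, -2.1]
finger_gap: 0.0006
time_s: 5.62
tool_pos: [0.6284, -0.157, 0.0705]
tcp_rot: [-0.179, 0.684, -0.684, 0.179]
contact_force: [-0.4, -0.2, 0.4]
finger_gap: 0.0001
shift [0.857, -0.01, -0.139] turn [0.0, 0.001, -0.0] yaw -150.68 rows 3.0 t 5.625 F [-0.4, -0.2, 0.4]
[(0.84, [322.4, 245.7], array([ 0.65162621, -0.14667277,  0.074     ]))]
[(0.75, [367.7, 175.1], array([ 0.66369322, -0.13914419,  0.074     ]))]
```

View pics/wrist2.png

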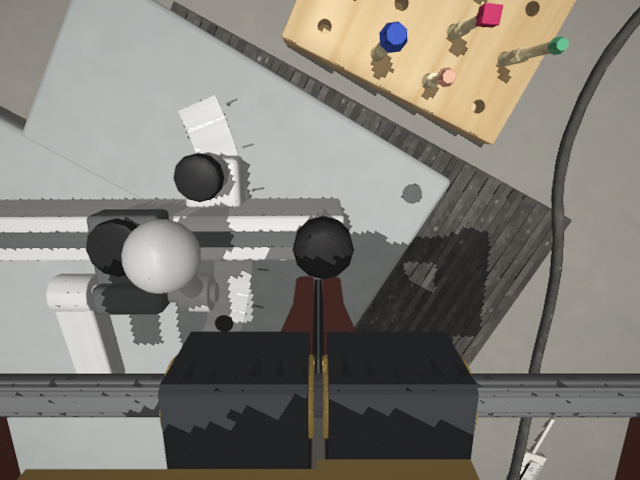

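Run:
```python
from h import *
c=cam("wrist"); n=np.array([np.cos(np.radians(29.2)),np.sin(np.radians(29.2)),0]); f=np.array([-n[1],n[0],0])
B=ray(c,(161,256),.106);K=ray(c,(322.4,245.7),.074); print(B,K,[n@(B-K),f@(B-K)])
print([(round(a["confidence"],2),a["xy"],ray(c,a["xy"],.106)) for a in robot.tip_of("wrist","lever_ball")])
T=B+n*.042; T[2]=.104; print(T); plan(T,-150.8)
print(robot.get_obs()["tool_pos"])
```

```text
[ 0.63158595 -0.09877765  0.106     ] [ 0.65130584 -0.14760275  0.074     ] [np.float64(0.006605869878788112), np.float64(0.05224104845738341)]
[(0.83, [160.6, 253.9], array([ 0.63218079, -0.09838252,  0.106     ]))]
[ 0.66824868 -0.07828754  0.104     ]
shift [-0.493, -0.222, -0.333] turn [-0.0, 0.001, -0.0] yaw -150.74 rows 2.0 t 5.875 F [0.0, 0.6, 0.2]
[ 0.62809363 -0.15794968  0.07074645]
```

```bash
python3 -m inch '[[[0.06,-0.1,0],[0,0,0]],[[0,-0.25,0],[0,0,0]],[[0,-0.25,0],[0,0,0]],[[-0.185,0,-0.111],[0,0,0]],[[-0.185,0,-0.111],[0,0,0]],[[-0.183,0,-0.111],[0,0,0]],[[0,0.19,0],[0,0,0]],[[0,0.19,0],[0,0,0]]]' 0
python3 -m inch '[[[0,0,0],[0,0,0]]]'
python3 - <<'E'
from h import *
plan([.6682,-.0783,.104],-150.8)
c,im=shot("wrist","w3.png")
print([(round(a["confidence"],2),a["xy"],ray(c,a["xy"],.106)) for a in robot.tip_of("wrist","lever_ball")])
E
```

```text
time_s: 6.88
tool_pos: [0.6685, -0.0782, 0.1045]
tcp_rot: [0.178, -0.684, 0.684, -0.179]
contact_force: [0.3, -0.8, -0.1]
finger_gap: 0.0007
time_s: 7.0
tool_pos: [0.6665, -0.0787, 0.1024]
tcp_rot: [-0.18, 0.685, -0.684, 0.177]
contact_force: [0.4, 0.0, 0.8]
finger_gap: 0.0004
shift [-0.011, -0.011, 0.003] turn [0.001, 0.001, 0.002] yaw -150.75 rows 1.0 t 7.0 F [0.4, 0.0, 0.8]
[]
```

View pics/w3.png

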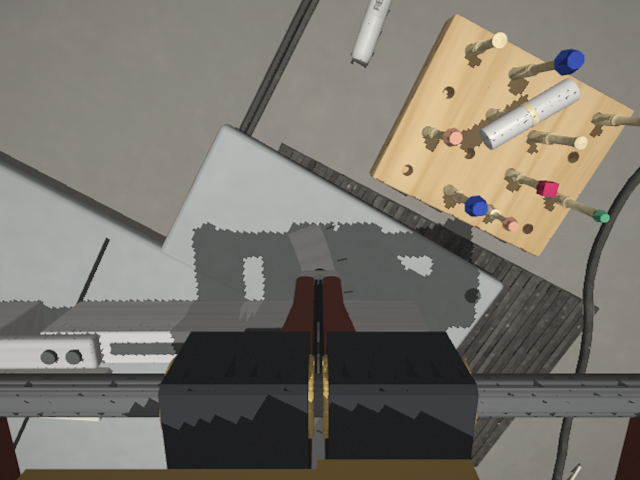

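```bash
python3 -m inch '[[[0.07,0,0],[0,0,0]],[[0.07,0,0],[0,0,0]],[[0.07,0,0],[0,0,0]],[[0.07,0,0],[0,0,0]],[[0.07,0,0],[0,0,0]],[[0.06,0,0],[0,0,0]],[[0,-0.2,0],[0,0,0]],[[0,-0.3,0],[0,0,0]]]' 0
python3 -m inch '[[[0.3,-0.3,0],[0,0,0]],[[0.4,-0.3,0],[0,0,0]],[[0.2,0,0],[0,0,0]],[[0,0,0],[0,0,0]],[[0,0,0],[0,0,0]]]'
python3 - <<'E'
from h import *
plan([.6682,-.0783,.104],-150.8);print(robot.get_obs()["tool_pos"])
c,im=shot("wrist","w4.png")
Z=dict(fence_pivot=.022,fence_knob=.074,stop_line=.022,lever_ball=.106,strip_center=.032)
for q in Z:
    r=robot.tip_of("wrist",q)
    print(q,[(round(a["confidence"],2),np.round(a["xy"],1).tolist(),ray(c,a["xy"],Z[q]).round(4).tolist()) for a in r[:2]])
np.savez("w4c.npz",K=c[0],R=c[1],p=c[2])
E
```

```text
time_s: 8.1
tool_pos: [0.6132, -0.1084, 0.1779]
tcp_rot: [-0.18, 0.685, -0.684, 0.177]
contact_force: [0.3, 0.8, 0.6]
finger_gap: 0.0004
time_s: 8.72
tool_pos: [0.5066, -0.1684, 0.2601]
tcp_rot: [-0.179, 0.684, -0.684, 0.179]
contact_force: [0.2, 0.8, 0.8]
finger_gap: 0.0004
shift [-1.233, 1.041, 0.001] turn [0.0, 0.001, -0.0] yaw -150.71 rows 4.0 t 8.725 F [0.2, 0.8, 0.8]
[ 0.50661648 -0.16840955  0.26012713]
fence_pivot [(0.73, [134.0, 58.2], [0.5348, 0.0352, 0.022])]
fence_knob [(0.92, [384.2, 32.0], [0.6507, -0.1462, 0.074])]
stop_line [(0.55, [251.7, 52.8], [0.5902, -0.0544, 0.022])]
lever_ball [(0.65, [319.4, 93.8], [0.5861, -0.1256, 0.106])]
strip_center [(0.9, [79.7, 101.4], [0.4785, 0.0597, 0.032]), (0.46, [144.8, 58.3], [0.5403, 0.0228, 0.032])]
```

View pics/w4.png

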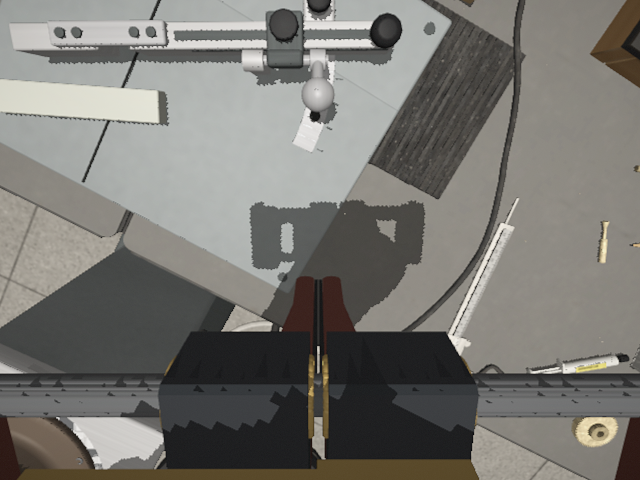

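```bash
cat >> h.py <<'E'
n=np.array([np.cos(np.radians(29.2)),np.sin(np.radians(29.2)),0]); f=np.array([-n[1],n[0],0]); P=np.array([.5374,.0363,0])
def fw(x,y,z): return P+x*n+y*f+np.array([0,0,z])
def wf(p): p=np.asarray(p)-P; return np.round([n@p,f@p,p[2]],4)
E
python3 - <<'E'
from h import *
plan(fw(-.085,.04,.032),-150.8)
E
```

```text
shift [-0.278, 1.518, -1.358] turn [0.0, 0.001, 0.0] yaw -150.67 rows 5.0 t 9.025 F [-0.6, 0.2, -0.4]
```

```bash
python3 -m inch '[[[-0.07,0.08,-0.34],[0,0,0]],[[-0.07,0.08,-0.34],[0,0,0]],[[-0.07,0.08,-0.34],[0,0,0]],[[-0.07,0.08,-0.34],[0,0,0]],[[0,0.3,0],[0,0,0]],[[0,0.35,0],[0,0,0]],[[0,0.35,0],[0,0,0]],[[0,0.1,0],[0,0,0]]]' 0
python3 -m inch '[[[0,0.09,0],[0,0,0]],[[0,0,0],[0,0,0]],[[0,0,0],[0,0,0]]]'
python3 - <<'E'
from h import *
print(wf(robot.get_obs()["tool_pos"])); plan(fw(-.085,.04,.032),-150.8)
c,im=shot("wrist","w5.png")
for q,z in(("strip_center",.032),("fence_pivot",.022)):print(q,[(round(a["confidence"],2),np.round(a["xy"],1).tolist(),wf(ray(c,a["xy"],z)).tolist()) for a in robot.tip_of("wrist",q)])
E
```

```text
time_s: 10.02
tool_pos: [0.4413, 0.0298, 0.0448]
tcp_rot: [-0.181, 0.685, -0.684, 0.177]
contact_force: [-0.1, -0.0, -0.2]
finger_gap: 0.0005
time_s: 10.4
tool_pos: [0.4442, 0.0296, 0.0349]
tcp_rot: [0.178, -0.684, 0.684, -0.179]
contact_force: [-0.5, -0.6, 0.7]
finger_gap: 0.001
[-0.0846  0.0396  0.0349]
shift [0.003, 0.019, -0.002] turn [-0.001, 0.001, -0.001] yaw -150.74 rows 1.0 t 10.4 F [-0.5, -0.6, 0.7]
strip_center [(0.62, [286.4, 194.0], [-0.0396, 0.0517, 0.032])]
fence_pivot []
```

View pics/w5.png

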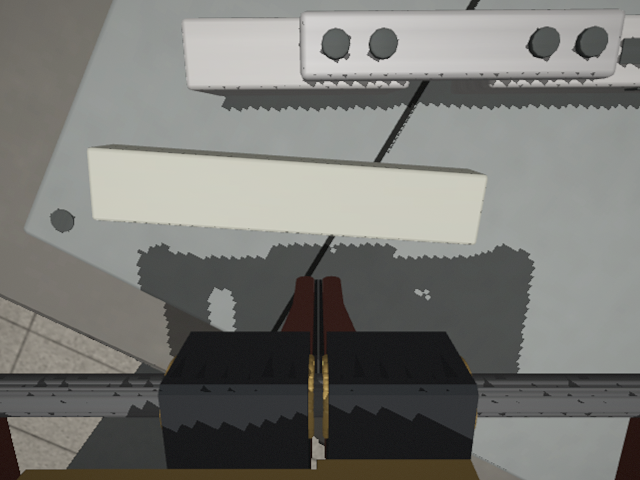

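```bash
python3 -m inch '[[[-0.05,0.015,0],[0,0,0]],[[-0.05,0,0],[0,0,0]],[[-0.05,0,0],[0,0,0]],[[-0.04,0,0],[0,0,0]],[[-0.04,0,0],[0,0,0]],[[-0.03,0,0],[0,0,0]],[[-0.03,0,0],[0,0,0]],[[-0.01,0,0],[0,0,0]]]' 0
python3 -m inch '[[[-0.01,0,0],[0,0,0]],[[0,0,0],[0,0,0]]]'
python3 - <<'E'
from h import *
o=robot.get_obs();print(wf(o["tool_pos"]),"Fn,Ff",n@o["contact_force"],f@o["contact_force"])
c,im=shot("wrist","w6.png")
for q,z in(("strip_center",.032),("fence_pivot",.022)):print(q,[(round(a["confidence"],2),np.round(a["xy"],1).tolist(),wf(ray(c,a["xy"],z)).tolist()) for a in robot.tip_of("wrist",q)])
E
```

```text
time_s: 11.55
tool_pos: [0.4825, 0.0517, 0.0314]
tcp_rot: [-0.179, 0.684, -0.684, 0.179]
contact_force: [-2.3, -0.6, 1.9]
finger_gap: 0.0004
time_s: 11.8
tool_pos: [0.4828, 0.0518, 0.0313]
tcp_rot: [0.179, -0.684, 0.684, -0.178]
contact_force: [-3.9, -2.5, 1.9]
finger_gap: 0.0006
[-0.0401  0.0402  0.0313] Fn,Ff -4.617106592327117 -0.2885557903848719
strip_center [(0.56, [284.3, 245.3], [-0.0155, 0.0533, 0.032])]
fence_pivot [(0.52, [286.8, 240.2], [-0.0164, 0.053, 0.022])]
```

```bash
python3 -m inch '[[[-0.02,0,0],[0,0,0]],[[0,0,0],[0,0,0]],[[0,0,0],[0,0,0]]]' 0
python3 - <<'E'
from h import *
o=robot.get_obs();print(wf(o["tool_pos"]),"Fn,Ff",n@o["contact_force"],f@o["contact_force"])
c,im=shot("wrist","w6.png")
E
```

```text
time_s: 12.32
tool_pos: [0.4829, 0.0518, 0.0309]
tcp_rot: [0.181, -0.684, 0.685, -0.176]
contact_force: [-11.8, -4.4, 9.3]
finger_gap: 0.0003
[-0.04    0.0402  0.0309] Fn,Ff -12.441434494680754 1.9626928361791554
```

View pics/w6.png

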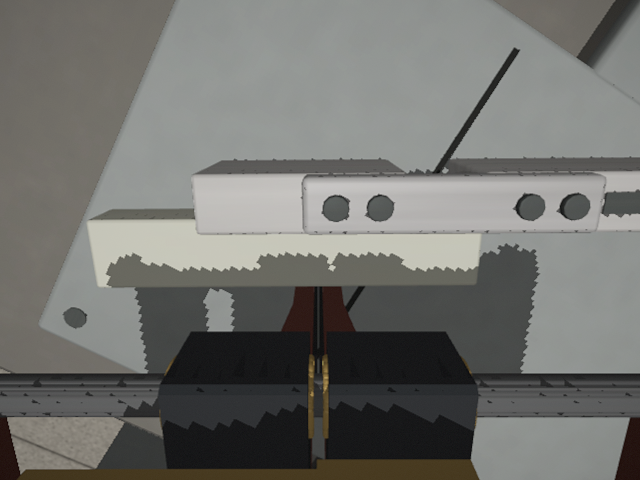

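```bash
python3 -m inch '[[[0.133,0,0],[0,0,0]],[[0,0,-0.2],[0,0,0]],[[0,0,-0.25],[0,0,0]],[[0,0,-0.25],[0,0,0]],[[0,0,-0.1],[0,0,0]],[[0,0,0],[0,0,0]],[[0,0,0],[0,0,0]]]' 0
python3 - <<'E'
from h import *
o=robot.get_obs();print(wf(o["tool_pos"]),"Fn,Ff",n@o["contact_force"],f@o["contact_force"]); plan(fw(-.017,.16,.031),-150.8)
c,im=shot("wrist","w7.png")
for q,z in(("strip_center",.032),):print(q,[(round(a["confidence"],2),np.round(a["xy"],1).tolist(),wf(ray(c,a["xy"],z)).tolist()) for a in robot.tip_of("wrist",q)])
c,im=shot("top","t7.png")
for q,z in(("strip_center",.032),("fence_knob",.074)):print(q,[(round(a["confidence"],2),np.round(a["xy"],1).tolist(),wf(ray(c,a["xy"],z)).tolist()) for a in robot.tip_of("top",q)])
E
```

```text
time_s: 13.25
tool_pos: [0.4112, 0.1477, 0.0315]
tcp_rot: [0.178, -0.684, 0.684, -0.178]
contact_force: [-0.3, -0.5, 0.7]
finger_gap: 0.0005
[-0.0558  0.1588  0.0315] Fn,Ff -0.4478094468723496 -0.2818951413573164
shift [-0.259, 0.003, -0.008] turn [-0.0, -0.0, -0.0] yaw -150.81 rows 1.0 t 13.25 F [-0.3, -0.5, 0.7]
strip_center [(0.88, [586.0, 206.4], [-0.0151, 0.052, 0.032])]
strip_center [(0.93, [290.2, 237.9], [-0.0183, 0.0529, 0.032])]
fence_knob [(0.83, [369.2, 174.4], [0.0244, -0.2194, 0.074])]
```

View pics/w7.png

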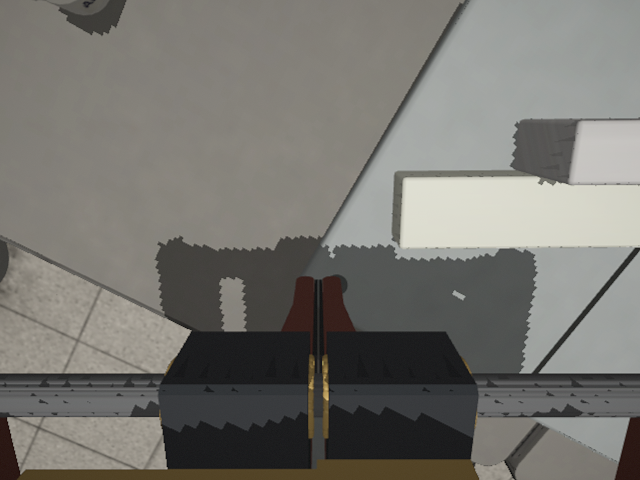

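```bash
python3 -m inch '[[[-0.13,0,0],[0,0,0]],[[-0.13,0,0],[0,0,0]],[[0,0,0.04],[0,0,0]],[[0,0,0.05],[0,0,0]],[[0,0,0.05],[0,0,0]],[[0,0,0.05],[0,0,0]],[[0,0,0.05],[0,0,0]],[[0,0,0.05],[0,0,0]]]' 0
python3 - <<'E'
from h import *
o=robot.get_obs();print(wf(o["tool_pos"]),"Fn,Ff",n@o["contact_force"],f@o["contact_force"])
E
python3 -m inch '[[[0,0,0.05],[0,0,0]],[[0,0,0.05],[0,0,0]],[[0,0,0.05],[0,0,0]],[[0,0,0.04],[0,0,0]],[[0,0,0.03],[0,0,0]],[[0,0,0.02],[0,0,0]],[[0,0,0.0],[0,0,0]],[[0,0,0.0],[0,0,0]]]' 0
python3 - <<'E'
from h import *
o=robot.get_obs();print(wf(o["tool_pos"]),"Fn,Ff",n@o["contact_force"],f@o["contact_force"])
c,im=shot("wrist","w8.png")
for q,z in(("strip_center",.032),("stop_line",.022),("stop_leaf",.074),("fence_knob",.074)):print(q,[(round(a["confidence"],2),np.round(a["xy"],1).tolist(),wf(ray(c,a["xy"],z)).tolist()) for a in robot.tip_of("wrist",q)])
E
```

```text
time_s: 14.5
tool_pos: [0.4655, 0.1293, 0.0315]
tcp_rot: [-0.179, 0.684, -0.684, 0.178]
contact_force: [-1.7, 0.4, 1.0]
finger_gap: 0.0006
[-0.0174  0.1163  0.0315] Fn,Ff -1.2593843718779305 1.177976645678041
time_s: 15.5
tool_pos: [0.4834, 0.0985, 0.0316]
tcp_rot: [0.178, -0.684, 0.684, -0.179]
contact_force: [-0.5, -0.8, 0.4]
finger_gap: 0.0007
[-0.0168  0.0806  0.0316] Fn,Ff -0.8207345168444999 -0.4148429582142207
strip_center [(0.96, [518.8, 298.3], [-0.0156, -0.0049, 0.032])]
stop_line []
stop_leaf []
fence_knob []
```

View pics/w8.png

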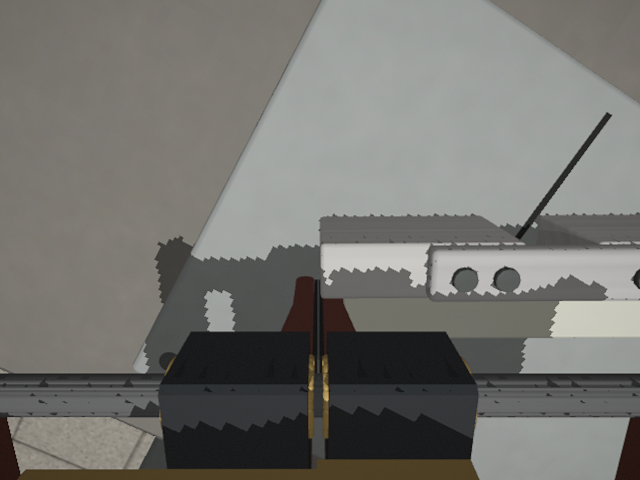

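```bash
python3 -m inch '[[[0,0,0.03],[0,0,0]],[[0,0,0.03],[0,0,0]],[[0,0,0.03],[0,0,0]],[[0,0,0.02],[0,0,0]],[[0,0,0.01],[0,0,0]],[[0,0,0.01],[0,0,0]],[[0,0,0.0],[0,0,0]]]' 0
cat > s.py <<'E'
from h import *
o=robot.get_obs();print(wf(o["tool_pos"]),"Fn,Ff",n@o["contact_force"],f@o["contact_force"])
E
python3 s.py
python3 -m inch '[[[0,0,0.01],[0,0,0]],[[0,0,0.01],[0,0,0]],[[0,0,0.0],[0,0,0]]]'
python3 s.py
```

```text
time_s: 16.62
tool_pos: [0.4928, 0.0812, 0.0315]
tcp_rot: [0.179, -0.684, 0.684, -0.179]
contact_force: [-0.1, 0.7, 0.0]
finger_gap: 0.0002
[-0.017   0.061   0.0315] Fn,Ff 0.20129527648367734 0.6461521017089078
time_s: 17.0
tool_pos: [0.4943, 0.0785, 0.0315]
tcp_rot: [0.179, -0.684, 0.684, -0.179]
contact_force: [0.4, -0.8, -0.4]
finger_gap: 0.0
[-0.017   0.0579  0.0315] Fn,Ff -0.017944705608250344 -0.9292930075436552
```

```bash
for i in 1 ; do python3 -m inch '[[[0,0,0.01],[0,0,0]],[[0,0,0],[0,0,0]]]' >/dev/null; python3 s.py;  python3 -m inch '[[[0,0,0.007],[0,0,0]],[[0,0,0],[0,0,0]]]'>/dev/null; python3 s.py; done
```

```text
[-0.0171  0.0564  0.0315] Fn,Ff -0.8268067815181229 0.5192321516528495
[-0.0171  0.0555  0.0315] Fn,Ff -0.43302859869140886 0.40688026257983345
```

```bash
python3 -m inch '[[[0,0,0.01],[0,0,0]],[[0,0,0],[0,0,0]]]' >/dev/null; python3 s.py;  python3 -m inch '[[[0,0,0.01],[0,0,0]],[[0,0,0],[0,0,0]]]'>/dev/null; python3 s.py
```

```text
[-0.0171  0.0541  0.0315] Fn,Ff -0.41189983566553345 1.0878886379947161
[-0.0171  0.0539  0.0315] Fn,Ff -0.2221381988903719 5.310099236696377
```

Run:
```python
from h import *
for nm in("top","scene"):
  c,im=shot(nm,nm+"9.png")
  for q,z in(("strip_center",.032),("lever_ball",.106),("stop_line",.022)):print(nm,q,[(round(a["confidence"],2),np.round(a["xy"],1).tolist(),wf(ray(c,a["xy"],z)).tolist()) for a in robot.tip_of(nm,q)])
```

```text
top strip_center [(0.6, [317.5, 221.1], [-0.0137, -0.0359, 0.032]), (0.4, [338.5, 205.0], [-0.0022, -0.1094, 0.032])]
top lever_ball [(0.64, [374.3, 175.9], [0.0078, -0.2223, 0.106]), (0.6, [363.7, 202.0], [-0.0406, -0.1616, 0.106]), (0.34, [178.0, 259.3], [0.0621, 0.3384, 0.106])]
top stop_line [(0.82, [337.5, 201.5], [0.0097, -0.1133, 0.022])]
scene strip_center []
scene lever_ball [(0.54, [317.4, 206.4], [-0.0352, -0.1649, 0.106])]
scene stop_line []
```

```bash
python3 -m inch '[[[0,0,0.006],[0,0,0]],[[0,0,0],[0,0,0]],[[0,0,0],[0,0,0]],[[0,0,0],[0,0,0]]]' >/dev/null; python3 s.py
python3 - <<'E'
from h import *
c,im=shot("scene","s10.png")
cv2.imwrite("pics/s10c.png",cv2.resize(im[190:310,240:400,::-1],(800,600),interpolation=2))
E
```

```text
[-0.0171  0.0539  0.0314] Fn,Ff -0.6746577095814965 7.937764040431636
```

View pics/s10c.png

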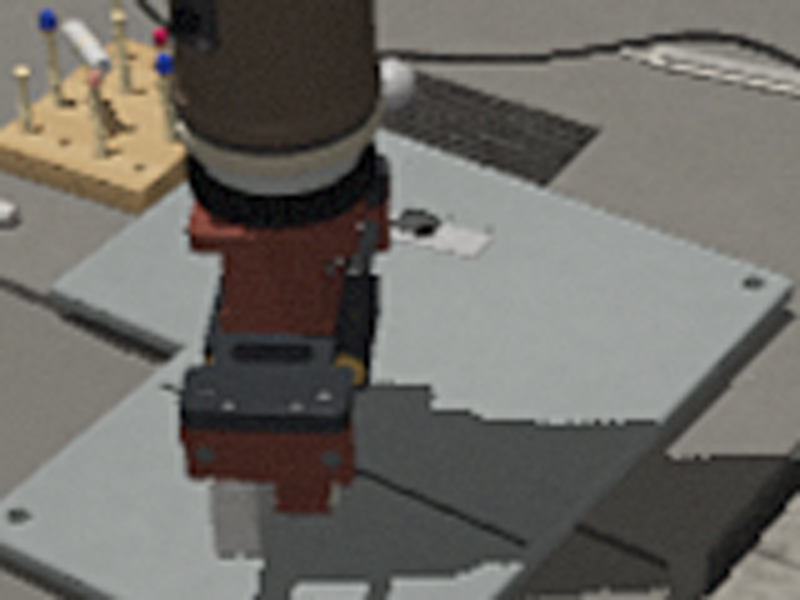

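```bash
python3 -m inch '[[[0,0,-0.04],[0,0,0]],[[0,0,-0.12],[0,0,0]],[[0,-0.2,-0.1],[0,0,0]],[[0,-0.35,0],[0,0,0]],[[0,-0.35,0],[0,0,0]],[[0,-0.35,0],[0,0,0]],[[0,0,0],[0,0,0]]]' 0
python3 s.py
python3 - <<'E'
from h import *
plan(fw(-.085,-.164,.25),-150.8)
E
```

```text
time_s: 19.82
tool_pos: [0.4801, 0.1085, 0.223]
tcp_rot: [0.176, -0.684, 0.685, -0.181]
contact_force: [0.3, 0.6, -1.2]
finger_gap: 0.0
[-0.0148  0.091   0.223 ] Fn,Ff 0.5858766931881318 0.36329936788572115
shift [0.468, -0.18, 1.7] turn [-0.002, 0.001, -0.005] yaw -150.72 rows 5.0 t 19.825 F [0.3, 0.6, -1.2]
```

```bash
python3 -m inch '[[[0.094,-0.036,0.34],[0,0,0]],[[0.094,-0.036,0.34],[0,0,0]],[[0.094,-0.036,0.34],[0,0,0]],[[0.094,-0.036,0.34],[0,0,0]],[[0.094,-0.036,0.34],[0,0,0]],[[0,0,0],[0,0,0]],[[0,0,0],[0,0,0]],[[0,0,0],[0,0,0]]]' 0
python3 - <<'E'
from h import *
plan(fw(-.083,-.164,.104),-150.8)
c,im=shot("wrist","w11.png")
for q,z in(("strip_center",.032),("lever_ball",.106),("stop_line",.022),("fence_knob",.074),("fence_pivot",.022)):print(q,[(round(a["confidence"],2),np.round(a["xy"],1).tolist(),wf(ray(c,a["xy"],z)).tolist()) for a in robot.tip_of("wrist",q)])
c,im=shot("top","t11.png")
for q,z in(("strip_center",.032),("lever_ball",.106),("fence_knob",.074)):print(q,[(round(a["confidence"],2),np.round(a["xy"],1).tolist(),wf(ray(c,a["xy"],z)).tolist()) for a in robot.tip_of("top",q)])
E
```

```text
time_s: 20.82
tool_pos: [0.5412, -0.1478, 0.2455]
tcp_rot: [-0.18, 0.684, -0.684, 0.179]
contact_force: [-0.2, 0.5, 0.2]
finger_gap: 0.0003
shift [-0.023, 0.943, 0.01] turn [0.001, 0.002, 0.0] yaw -150.59 rows 3.0 t 20.825 F [-0.2, 0.5, 0.2]
strip_center [(0.56, [165.6, 121.6], [-0.0172, -0.0297, 0.032])]
lever_ball [(0.91, [319.6, 148.8], [-0.0342, -0.164, 0.106])]
stop_line [(0.85, [253.4, 101.2], [0.0003, -0.1055, 0.022])]
fence_knob [(0.73, [387.9, 85.9], [0.0103, -0.2155, 0.074]), (0.62, [481.9, 342.4], [-0.2078, -0.3115, 0.074])]
fence_pivot [(0.61, [132.8, 104.1], [-0.0025, 0.0015, 0.022])]
strip_center [(0.85, [318.8, 221.6], [-0.0167, -0.0384, 0.032])]
lever_ball [(0.66, [364.1, 201.0], [-0.0387, -0.1639, 0.106])]
fence_knob [(0.58, [372.4, 177.5], [0.0125, -0.2226, 0.074])]
```

```bash
python3 -m inch '[[[0,0.25,0],[0,0,0]],[[0,0.3,0],[0,0,0]],[[0,0.25,0],[0,0,0]],[[0,0.13,0],[0,0,0]],[[0,0.01,0],[0,0,0]],[[0,0,0],[0,0,0]]]' 0
python3 s.py
python3 -m inch '[[[-0.07,0,0],[0,0,0]],[[-0.07,0,0],[0,0,0]],[[-0.07,0,0],[0,0,0]],[[-0.07,0,0],[0,0,0]],[[-0.07,0,0],[0,0,0]],[[-0.07,0,0],[0,0,0]],[[0,-0.2,0],[0,0,0]],[[0,-0.3,0],[0,0,0]]]'
python3 s.py
python3 -m inch '[[[0.2,-0.3,0],[0,0,0]],[[0.3,-0.2,0],[0,0,0]],[[0.1,0,0],[0,0,0]],[[0,0,0],[0,0,0]],[[0,0,0],[0,0,0]],[[0,0,0],[0,0,0]]]'
python3 - <<'E'
from h import *
plan(fw(-.083,-.164,.104),-150.8)
c,im=shot("wrist","w12.png")
for q,z in(("strip_center",.032),("lever_ball",.106),("stop_line",.022),("fence_knob",.074),("fence_pivot",.022),("stop_leaf",.074)):print(q,[(round(a["confidence"],2),np.round(a["xy"],1).tolist(),wf(ray(c,a["xy"],z)).tolist()) for a in robot.tip_of("wrist",q)])
for q in("strip","stop_leaf"):print(q,[(round(a["confidence"],2),np.round(a["extent"]).tolist()) for a in robot.boxes_of("wrist",q)])
c,im=shot("top","t12.png")
for q,z in(("strip_center",.032),("lever_ball",.106),("fence_knob",.074)):print(q,[(round(a["confidence"],2),np.round(a["xy"],1).tolist(),wf(ray(c,a["xy"],z)).tolist()) for a in robot.tip_of("top",q)])
E
```

```text
time_s: 22.08
tool_pos: [0.5419, -0.1499, 0.1057]
tcp_rot: [0.178, -0.684, 0.684, -0.179]
contact_force: [0.5, 0.1, 0.4]
finger_gap: 0.0005
[-0.0869 -0.1648  0.1057] Fn,Ff 0.5002607481758835 -0.19556668040583075
time_s: 23.08
tool_pos: [0.5959, -0.1184, 0.1794]
tcp_rot: [-0.18, 0.685, -0.684, 0.178]
contact_force: [-0.9, 0.2, 0.2]
finger_gap: 0.0004
[-0.0244 -0.1636  0.1794] Fn,Ff -0.7018428367948684 0.5865838072155269
time_s: 23.82
tool_pos: [0.5184, -0.1619, 0.2539]
tcp_rot: [-0.18, 0.685, -0.684, 0.179]
contact_force: [-0.6, -0.0, -0.4]
finger_gap: 0.0006
shift [-0.202, 0.999, 0.002] turn [0.001, 0.002, 0.0] yaw -150.64 rows 3.0 t 23.825 F [-0.6, -0.0, -0.4]
strip_center [(0.68, [166.2, 87.8], [-0.0156, -0.0311, 0.032]), (0.6, [143.2, 73.6], [-0.004, -0.0124, 0.032])]
lever_ball [(0.65, [167.0, 86.1], [-0.0187, -0.0576, 0.106]), (0.22, [132.2, 72.1], [-0.0096, -0.0342, 0.106])]
stop_line [(0.71, [165.1, 91.7], [-0.0183, -0.0264, 0.022])]
fence_knob [(0.93, [387.6, 50.7], [0.0091, -0.2165, 0.074]), (0.7, [165.6, 88.8], [-0.0187, -0.0452, 0.074])]
fence_pivot [(0.58, [134.5, 70.8], [-0.0009, -0.001, 0.022])]
stop_leaf [(0.61, [244.6, 80.6], [-0.0125, -0.107, 0.074])]
strip [(0.58, [72.0, 74.0, 242.0, 105.0])]
stop_leaf [(0.81, [240.0, 64.0, 267.0, 143.0])]
strip_center [(0.58, [317.5, 224.4], [-0.0218, -0.0314, 0.032])]
lever_ball [(0.59, [354.8, 184.6], [0.0124, -0.1646, 0.106])]
fence_knob [(0.87, [373.4, 179.4], [0.0065, -0.2224, 0.074])]
```

Run:
```python
from h import *
c,im=shot("wrist","w13.png")
r=robot.masks_of("wrist","strip")[0]; m=r["mask"]; print(r["confidence"],r["extent"])
e=r["extent"]; cols=np.arange(int(e[0])+8,int(e[2])-10)
Q=np.array([wf(ray(c,(u,np.nonzero(m[:,u])[0].max()+.5),.042)) for u in cols if m[:,u].any()])
k=np.polyfit(Q[:,1],Q[:,0],1); res=Q[:,0]-np.polyval(k,Q[:,1]); g=abs(res)<.002; k=np.polyfit(Q[g,1],Q[g,0],1)
print("front edge slope",k[0],"x at centre",np.polyval(k,-.031),g.mean())
us=np.nonzero(m.any(0))[0]; print("ends",wf(ray(c,(us[0],90),.042)),wf(ray(c,(us[-1],90),.042)))
mf=robot.masks_of("wrist","fence_pivot")
for a in mf[:1]:
    F=a["mask"]; u=np.arange(int(a["extent"][0])+10,int(a["extent"][2])-10); print(a["extent"],a["confidence"])
    Q=np.array([wf(ray(c,(x,np.nonzero(F[:,x])[0].min()),.064)) for x in u if F[:,x].any()]); kk=np.polyfit(Q[:,1],Q[:,0],1);res=Q[:,0]-np.polyval(kk,Q[:,1]);g=abs(res)<.003; print("fence back edge",np.polyfit(Q[g,1],Q[g,0],1),g.mean())
o=robot.get_obs(); print(o["time_s"],np.abs(o["joint_vel"]).max())
```

```text
0.88 [67.9, 69.7, 243.6, 104.7]
front edge slope -0.008807715550809064 x at centre -0.029827391679781868 0.9873417721518988
ends [-0.0186  0.0459  0.042 ] [-0.0184 -0.1001  0.042 ]
[6.9, 1.6, 403.0, 143.2] 0.96
fence back edge [-0.03330574  0.01902729] 0.5809018567639257
24.625 0.001428255831331854
```

```bash
python3 -c "
from cell import robot
print(robot.sign_off())"
```

```text
the job is handed in; nothing more can be done
None
```

The job is handed in, at about 25 s on the robot's clock, and my last checks agree with the strip being gauged. The hand-in gives no verdict.

I pushed the fence to its second notch and flipped the stop down. I then pushed the strip flat against the fence and along it until it bore on the stop with about 8 N, well under the 18 N at which the clamp slips. After backing the finger off, I flipped the stop up and lifted the arm clear.

**What the last checks showed:**
- **Stop:** the leaf is up and the lever ball is over to the far side.
- **Fence:** the knob is where it should be for 30 degrees.
- **Strip position:** its centre is about 75 to 76 mm from the stop line and 14 to 15 mm from the fence face.
- **Strip angle:** about 0.009 rad to my estimate of the fence line, against a limit of 0.025.

**What disagreed or went unchecked:**
- The top camera was several millimetres off the wrist camera throughout, and I trusted the wrist camera.
- After the stop went up, some network reports were wrong: in the wrist view the ball and the stop line were placed on the strip.
- A fit of the fence's back edge was too poor to use.
- I had used up my pictures by then, so I checked the end state by measurement only.
- I never measured the stop's slip, and judged it only from the low pushing force.
- I kept the arm clear of the caliper, jar and marker, but did not measure them again.

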